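# Seat an embedded bone block on the sloping measuring board and close the slide on it

### The job

Measure the longer of the two resin-embedded bone blocks. Set it down gently, flat and with its long side along the side rail, on the sloping measuring board, clear of both the end stop and the rail, let go, and let it slide down under its own weight into the corner; if it hangs up, nudge it gently until it is fully home against both. Then bring the measuring slide slowly down the board by its grip until its jaw bears lightly on the seated block without squeezing it, leave it there, and leave the other things on the bench where they are.

Things in the scene. Friction and masses are not known exactly. Their poses are not given: they have to be found in the camera images.
- block: the longer resin block, the one to be measured: a tan cast-resin cuboid 90 (x) x 50 (y) x 30 (z) mm, about 160 g, polished, with a pale bone shaft showing along its top face and its section on both ends. It starts flat on the padding mat. Origin at the centre of its underside, x along its length, z up; end for end it is the same.
- short_block: the shorter resin block of the same look, 60 (x) x 50 (y) x 30 (z) mm, also on the mat; to be left alone. Origin at the centre of its underside, x along its length.
- plate: sloping aluminium plate of the measuring board, fixed, 310 (x) x 160 (y) mm clear. Origin at its lowest corner, on the surface where the faces of both stops meet; x runs up along the side rail, y up along the end stop, z square out of the surface. It slopes 20 degrees, towards both stops alike. Block fully home: its origin at x 45, y 25, z 0 mm in this frame.
- end_stop (a point): middle of the end stop's face at its top edge: x 0, y 74, z 30 mm in the plate's frame. The end stop is a steel bar 12 mm thick, 30 mm high above the plate, along the whole short lower side.
- side_rail (a point): middle of the side rail's face at its top edge: x 155, y 0, z 18 mm in the plate's frame. The rail is a graduated steel bar 12 mm thick, 18 mm high, along the whole long lower side. The block slides down by itself, but as friction varies it may hang up on one stop short of the other.
- slide (a joint): travel of the measuring slide down towards the end stop, in m, 0 (upper end) to 0.2. Its upright jaw, 12 mm thick and 40 mm high, spans y 15 to 155 mm in the plate's frame; the jaw's lower face, square to x, is at x = 0.250 - travel. It moves along the plate's x only, takes about 8 N to push and stays where it is left.
- slide_grip (a point): centre of the slide's black finger grip, a block 14 mm along the plate's x, 44 mm along its y, standing on the jaw from 40 to 72 mm above the plate; 7 mm up the slope from the jaw's lower face, at y 75, z 56 mm in the plate's frame.
- mat: dark grey padding mat, 290 (x) x 170 (y) x 6 (z) mm, fixed, under the two blocks. Origin at the centre of its underside.
- brush: cleaning brush with a wooden handle, about 190 mm long, lying on the bench on the robot's side; to be left alone. Origin at its underside.
- bone: a cleaned limb bone, about 146 mm long and 48 mm wide over its ends, 26 mm high, lying beyond the board; to be left alone. Origin under its middle, x along it.
- jar: small closed glass jar, 54 mm across and 75 mm high, standing beyond the board; to be left alone. Origin at the centre of its foot.
Not all that is in view belongs to the job. Leave any black, blue or turquoise look-alike of the block alone.

How it is judged:
By the outcome, as a careful person would: the job done as asked, in the order asked, and still so for the second after the job is handed in, with the robot touching nothing.
It also fails if it takes over 72 s, if anything falls off the work surface, if the arm or the gripper's body presses on something with over 40 N, if the wrist force passes 120 N, or if a joint passes its speed limit or range.

### The arm

A 7-joint arm with a two-finger parallel gripper is mounted at the origin on the work surface. World frame = base frame: x ahead of the robot, y to its left, z up, the work surface at z = 0. Lengths are in m, angles in rad, forces in N, time in s.
With the tool pointing down it reaches from about 0.425 to 0.925 m from the base axis. Payload 6.8 kg.
Tool frame: the origin (TCP) lies at the very end of the fingers, on their centre line; the grasp point (between the pads) lies 19 mm behind it; z points along the fingers, y is the line along which they close (so a half turn about z gives the same grasp; the last joint's range is limited). The gripper opens to 85 mm and grips with 20 to 120 N. Pads are 22 mm wide; open, the fingers measure 114 mm over their backs; the gripper's body (76 mm by 85 mm) begins 54 mm behind the grasp point. The pads swing forward as they close: fully open they stand 13 mm farther back than shut.
Start: joints at [1.179, 0.477, 0.022, 1.555, -0.011, 1.109, -0.083], TCP at [0.189, -0.648, 0.231] pointing down, gripper open.
Joint ranges: [-2.96, 2.96], [-0.34, 2.1], [-1.41, 1.46], [0.24, 2.44], [-1.37, 4.51], [0.17, 1.92], [-2.96, 2.96]. Speed limits (rad/s): [2.39, 2.39, 3.14, 3.14, 3.14, 3.14, 3.14].

### API

Orientations are given as a unit quaternion [w, x, y, z].
In Python, from station import bot gives the robot as it stands. The module is installed in compiled form; this text tells all that it offers.
- The arm moves only by the shell command python3 -m jog 'ROWS' [OPENING] [FORCE]. ROWS is JSON, a list of rows, each a list of 4 numbers: the shift along the tool's x, y, z in cm, then the turn about the tool's z in rad. In form: [[x, y, z, spin], ...]. A call has 1 to 20 rows; each row is the pose to reach, as a shift and turn from the pose commanded when the call began, along the tool's axes at that moment; what a row does not reach only later rows make up. A row lasts 1/12 s, in which the tool goes at most 41.7 mm and 7.16 degrees, less where a joint would pass 70% of its speed; a pose out of reach is approached as far as the arm can. A call with a gripper value outside its range is refused whole. OPENING is the closure, from -1 (fully open) to 1 (shut), set as the call begins (- or left out, the last holds). The fingers move at their own pace and stop on an object; FORCE is the grip in N (left out, the last holds). Time passes only in rows, so rows that repeat a pose let the fingers close. It gives the time, the measured TCP pose, the force, the opening and the grip force at its end, in the units of the state.
- bot.get_obs(): the state, without advancing time (a new reading comes with each control period).
- bot.read_camera(name): name is "scene" or "top" or "wrist"; returns a dict with "pixels" (400x640x3 uint8, red, green, blue), "depth" (400x640 float32, m along the optical axis (not along the pixel's ray), 0 where there is no reading), "fovy" (degrees; the focal length in pixels is half the picture's height over the tangent of half this angle, whatever the lens; pixels are square), "cx", "cy" (the principal point, pixels), "pose" (4x4, takes a point from camera to world coordinates). Camera axes: x right, y down, z forward; pixel columns grow to the right and rows downward; lengths in m; the calibration is good to about 2 mm. A picture is of the moment at which its call begins.
- bot.hand_in(): hands the job in; it is judged then, once.
The state is a dict: "t": time; "q": joint angles; "joint_vel": joint speeds; "joint_torque": joint torques, N m; "eef_pos": TCP position; "tool_rot": TCP orientation; "contact_force": force on the tool from outside, world axes, zero at the start; "torque": the same for the moment, N m; "gripper_width": opening from 0.0 (shut) to 1.0 (fully open); "grasp_force": force on a finger pad.
Only numpy, scipy, OpenCV 4.12 (cv2) and the standard library are available. Lean on these libraries where they do the work, as an engineer would, in place of code of your own. Each camera call takes 0.05 s, during which the arm holds its last target. There are 200 camera calls.

## Working session

There is one attempt and no reset: what is moved stays moved. The work goes in short steps, Python scripts to look and compute and a shell command to move; the robot and the scene stay as the last step left them, time stands still between calls to the robot, and variables do not carry over. Pictures are saved under pics/ and viewed, at most 10 in all, crops included, and the job is handed in when it is done.

```bash
mkdir -p pics; cat > h.py <<'E'
import numpy as np, cv2
from station import bot
def cam(n):
    c=bot.read_camera(n); d=c["depth"]; f=200/np.tan(np.radians(c["fovy"])/2)
    v,u=np.mgrid[0:400,0:640]
    P=np.stack([(u-c["cx"])/f*d,(v-c["cy"])/f*d,d],-1)
    T=np.array(c["pose"]); W=P@T[:3,:3].T+T[:3,3]; W[d==0]=np.nan
    return c["pixels"],W,T,f
def save(n,img): cv2.imwrite(f"pics/{n}.png",img[:,:,::-1])
E
python3 - <<'E'
from h import *
for n in("top","scene"):
    p,W,T,f=cam(n); save(n+"0",p); np.savez(n+"0.npz",p=p,W=W,T=T)
    print(n,T.round(3).tolist(),f)
o=bot.get_obs();print(o)
E
```

```text
top [[-0.001, -0.98, 0.199, 0.268], [-1.0, 0.003, 0.012, 0.08], [-0.012, -0.199, -0.98, 1.242], [0.0, 0.0, 0.0, 1.0]] 476.60839736196084
scene [[-0.836, 0.391, -0.385, 1.027], [0.548, 0.568, -0.614, 0.919], [-0.021, -0.724, -0.689, 1.032], [0.0, 0.0, 0.0, 1.0]] 486.68191420899416
{'t': 0.1, 'q': array([ 1.17890392,  0.47769746,  0.02236337,  1.55633483, -0.011491  ,
        1.10931069, -0.0831002 ]), 'joint_vel': array([ 0.00059476, -0.00321481, -0.00121642, -0.00226665, -0.00082712,
       -0.00022297, -0.00188951]), 'joint_torque': array([ 4.21647972e-03, -5.97765863e+01,  1.61349937e+00, -2.81954402e+01,
        1.27690803e-02,  5.06786848e-03, -3.87733024e-06]), 'eef_pos': array([ 0.18882634, -0.64750143,  0.23044424]), 'tool_rot': array([-7.90484106e-04,  9.89948891e-01,  1.41423249e-01, -1.80904465e-04]), 'contact_force': array([ 0.5520347 , -0.42541429, -0.04688574]), 'torque': array([-0.01842197, -0.00191762,  0.00899824]), 'grasp_force': 0.0, 'gripper_width': 1.0071596688879483}
```

View pics/top0.png

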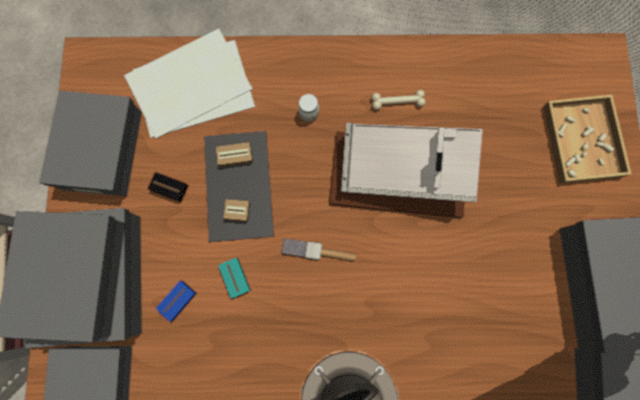

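View pics/scene0.png

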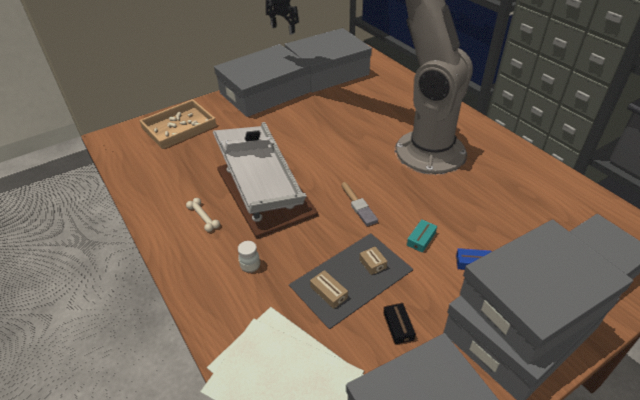

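The top view shows the long block at about (234,153) and the short one at (236,210). The board spans u 342–480 and v 125–200, with the end stop at the left (u≈347), the side rail at the bottom (v≈195) and the slide at u≈440. The scene view agrees. Next I measure these.

```bash
cat > m.py <<'E'
from h import *
def plate(W):
    S=W[138:186,362:428].reshape(-1,3); S=S[~np.isnan(S[:,0])]
    for _ in range(6):
        c=np.median(S,0) if _==0 else S.mean(0); n=np.linalg.svd(S-S.mean(0),full_matrices=False)[2][2]; n*=np.sign(n[2])
        r=(S-S.mean(0))@n; S=S[abs(r)<max(2*r.std(),.001)]
    c=S.mean(0); g=np.array([0,0,1])-n[2]*n; g/=np.linalg.norm(g)
    h=np.cross(n,g)            # x=(g-h)/√2, y=(g+h)/√2
    return c,n,(g-h)/2**.5,(g+h)/2**.5
E
python3 - <<'E'
from m import *
D=np.load("top0.npz");W=D["W"];p=D["p"]
c,n,x,y=plate(W);R=np.stack([x,y,n],1);print("tilt",np.degrees(np.arccos(n[2])),R.round(3).tolist(),c)
L=(W-c)@R*1000
reg=L[110:215,325:495].reshape(-1,3);reg=reg[~np.isnan(reg[:,0])]
st=reg[(reg[:,2]>25)&(reg[:,2]<34)&(reg[:,0]<0)]; ra=reg[(reg[:,2]>14)&(reg[:,2]<22)&(reg[:,1]<0)]
for nm,a in(("stop",st),("rail",ra)):print(nm,len(a),np.percentile(a,[2,50,98],0).round(1).tolist())
if len(ra): print("rail dir",np.polyfit(ra[:,0],ra[:,1],1))
gr=reg[reg[:,2]>50];print("grip",len(gr),np.percentile(gr,[2,50,98],0).round(1).tolist())
pl=reg[abs(reg[:,2])<3];print("plate",np.percentile(pl,[1,50,99],0).round(1).tolist())
for nm,(u0,u1,v0,v1) in dict(block=(208,262,136,172),short=(215,258,193,228)).items():
    w=W[v0:v1,u0:u1].reshape(-1,3);z=np.nanmedian(w[:,2]);w=w[w[:,2]>.028];
    r=cv2.minAreaRect((w[:,:2]*1000).astype(np.float32));print(nm,z,np.median(w,0),r)
E
```

```text
tilt 20.076349683985445 [[-0.129, 0.968, -0.217], [-0.961, -0.068, 0.266], [0.243, 0.243, 0.939]] [ 0.57932743 -0.11693855  0.09499005]
stop 333 [[-124.2, -78.8, 25.7], [-117.7, 5.9, 29.7], [-112.1, 85.5, 33.4]]
rail 620 [[-112.7, -82.2, 14.5], [50.0, -76.0, 17.9], [190.8, -56.7, 21.6]]
rail dir [-1.77933196e-02 -7.43670028e+01]
grip 124 [[99.9, -16.0, 63.9], [106.7, 4.5, 71.5], [113.3, 25.2, 76.4]]
plate [[-110.3, -69.0, -2.9], [42.5, 8.2, -0.0], [195.0, 87.8, 2.9]]
block 0.008666390530323032 [0.61919121 0.29599109 0.03662034] ((619.7749633789062, 296.62469482421875), (51.716060638427734, 90.01016998291016), 7.940796852111816)
short 0.008086957300834086 [0.46970355 0.28500817 0.03634386] ((469.9480285644531, 285.4121398925781), (60.5455436706543, 50.381595611572266), 85.21669006347656)
```

```bash
cat >> m.py <<'E'
from scipy.spatial.transform import Rotation as Ro
def rel(p,yaw=None):   # yaw: desired tool-y heading, deg
    o=bot.get_obs(); w,a,b,c=o["tool_rot"]; M=Ro.from_quat([a,b,c,w]).as_matrix()
    s=0
    if yaw is not None:
        h=np.degrees(np.arctan2(M[1,1],M[0,1])); s=-np.radians((yaw-h+90)%180-90)
    return (M.T@(np.array(p)-o["eef_pos"])*100).round(2).tolist()+[round(s,3)]
E
python3 - <<'E'
from m import *
D=np.load("top0.npz");W=D["W"]
c,n,x,y=plate(W);R=np.stack([x,y,n],1);L=(W-c)@R*1000
reg=L[110:215,325:495].reshape(-1,3);reg=reg[~np.isnan(reg[:,0])]
a=reg[(reg[:,2]>15)&(reg[:,2]<21)&(reg[:,1]<-66)&(reg[:,0]>-105)]
print("rail",np.polyfit(a[:,0],a[:,1],1))
for lo in range(-100,190,40):
    s=a[(a[:,0]>lo)&(a[:,0]<lo+40)][:,1];print(lo,np.percentile(s,[3,50,97]).round(1))
s=reg[(reg[:,2]>26)&(reg[:,2]<33)&(reg[:,0]<-100)];print("stop",np.polyfit(s[:,1],s[:,0],1),np.percentile(s[:,0],[3,97]))
print(rel([.45,-.25,.32]),rel([.6,.1,.32],7.9),rel([.62,.296,.2],7.9))
E
```

```text
rail [-3.67987757e-03 -7.61449232e+01]
-100 [-81.6 -75.9 -70.1]
-60 [-81.9 -75.8 -70.7]
-20 [-81.9 -75.9 -70.9]
20 [-81.6 -76.3 -70.8]
60 [-82.2 -76.1 -70.7]
100 [-82.4 -76.7 -71.5]
140 [-82.2 -76.7 -71.4]
180 [-82.4 -75.8 -71.1]
stop [ 6.19475076e-03 -1.18073466e+02] [-123.94749143 -112.39668216]
[36.2, -30.86, -8.91, 0] [60.4, -60.26, -8.87, np.float64(-1.425)] [67.81, -78.5, 3.16, np.float64(-1.425)]
```

```bash
python3 -m jog '[[12,-10,-8.9,0],[24,-20,-8.9,0],[36,-31,-8.9,-0.2],[36,-31,-8.9,-0.3],[36,-31,-8.9,-0.4],[36,-31,-8.9,-0.5],[36,-31,-8.9,-0.6],[36,-31,-8.9,-0.7],[36,-31,-8.9,-0.8],[60,-60,-8.9,-1.425],[60,-60,-8.9,-1.425],[60,-60,-8.9,-1.425],[60,-60,-8.9,-1.425],[60,-60,-8.9,-1.425],[60,-60,-8.9,-1.425],[60,-60,-8.9,-1.425],[60,-60,-8.9,-1.425],[60,-60,-8.9,-1.425],[60,-60,-8.9,-1.425],[60,-60,-8.9,-1.425]]' -1 40
python3 - <<'E'
from m import *
print(rel([.62,.296,.22],7.9))
E
```

```text
t: 1.77
eef_pos: [0.5857, 0.0732, 0.3192]
tool_rot: [-0.0, 0.657, 0.754, -0.0]
contact_force: [0.2, 0.2, -0.2]
gripper_width: 1.003
grasp_force: 0.0
[21.6, 6.46, 9.9, np.float64(-0.0)]
```

```bash
python3 -m jog '[[4,1,2,0],[8,2,4,0],[12,3.5,6,0],[16,4.8,8,0],[20,6,9.9,0],[21.6,6.46,9.9,0],[21.6,6.46,9.9,0],[21.6,6.46,9.9,0],[21.6,6.46,9.9,0]]'
python3 - <<'E'
from m import *
p,W,T,f=cam("wrist");save("w1",p)
m=(W[:,:,2]>.028)&(W[:,:,2]<.045);k,l,s,_=cv2.connectedComponentsWithStats(m.astype(np.uint8))
for i in range(1,k):
    if s[i,4]>800:
        w=W[l==i];print(s[i],np.median(w[:,2]),cv2.minAreaRect((w[:,:2]*1000).astype(np.float32)))
print(bot.get_obs()["eef_pos"])
E
```

```text
t: 2.52
eef_pos: [0.6196, 0.294, 0.2198]
tool_rot: [0.0, 0.657, 0.754, -0.001]
contact_force: [1.5, -0.7, 0.9]
gripper_width: 1.0
grasp_force: 0.0
[ 219    0   66   51 1950] 0.02915016337065296 ((527.6888427734375, 450.0693359375), (51.420372009277344, 50.118621826171875), 69.55691528320312)
[   0  114   89   61 2835] 0.028962687849724944 ((298.3984069824219, 285.62921142578125), (90.6693115234375, 49.744781494140625), 22.691194534301758)
[ 168  137   49   60 2301] 0.03498485786870437 ((469.98370361328125, 283.8008117675781), (60.253883361816406, 50.524993896484375), 84.65935516357422)
[ 298  137   45   76 3229] 0.035220515753858206 ((619.8829956054688, 294.3552551269531), (50.092185974121094, 90.2032470703125), 7.75672721862793)
[0.62013403 0.29297903 0.22027791]
```

View pics/w1.png

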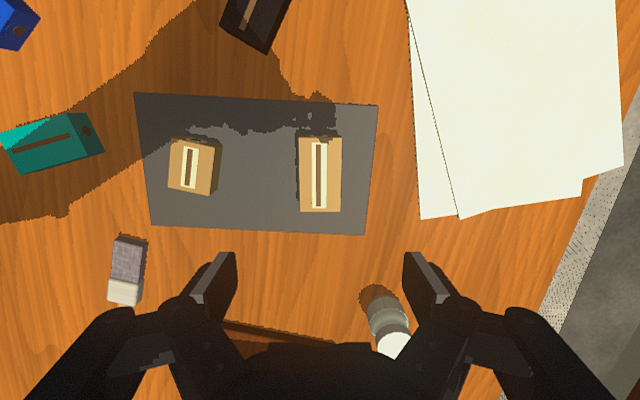

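The wrist view shows the long block at (320,175) inside the finger corridor, the short one at (190,165), and the blue, turquoise and black look-alikes apart from them. The pose is consistent, so I descend.

```bash
python3 -m jog '[[0.2,0,3.5,0],[0.2,0,7,0],[0.2,0,10.5,0],[0.2,0,14,0],[0.2,0,16,0],[0.2,0,17.5,0],[0.2,0,18.5,0],[0.2,0,19.5,0],[0.2,0,20.3,0],[0.2,0,20.6,0],[0.2,0,20.6,0],[0.2,0,20.6,0]]'
python3 -m jog '[[0,0,0,0],[0,0,0,0],[0,0,0,0],[0,0,0,0],[0,0,0,0],[0,0,0,0],[0,0,0,0],[0,0,0,0],[0,0,0,0],[0,0,0,0]]' 1 30
```

```text
t: 3.57
eef_pos: [0.6199, 0.2967, 0.0152]
tool_rot: [0.0, 0.657, 0.754, 0.001]
contact_force: [-0.2, -0.3, -0.1]
gripper_width: 1.004
grasp_force: 0.0
t: 4.4
eef_pos: [0.6197, 0.2966, 0.0151]
tool_rot: [0.0, 0.657, 0.754, 0.0]
contact_force: [-0.7, -0.8, 5.1]
gripper_width: 0.578
grasp_force: 32.8
```

```bash
python3 - <<'E'
from m import *
D=np.load("top0.npz");c,n,x,y=plate(D["W"]);R=np.stack([x,y,n],1);O=c+R@[-.112,-.0702,0]
np.savez("plate.npz",O=O,R=R);print("O",O)
P=O+R@[.080,.060,0];yaw=np.degrees(np.arctan2(-x[0],x[1]))%180-180;print("P",P,yaw)
print("lift",rel([.62,.297,.24]),"above",rel([P[0],P[1],.24],yaw),"pre z",P[2]+.0178+.0091+.006)
E
```

```text
O [ 0.52583665 -0.00444459  0.05076465]
P [ 0.57358285 -0.08547243  0.08474685] -7.637348483884523
lift [0.04, 0.05, -22.49, 0] above [-37.21, -9.81, -22.51, np.float64(0.271)] pre z 0.11764684506434704
```

```bash
python3 -m jog '[[0,0,-1,0],[0,0,-3,0],[0,0,-6,0],[0,0,-9,0],[0,0,-12,0],[0,0,-15,0],[0,0,-18,0],[0,0,-21,0],[-3,-1,-22.5,0],[-6,-2,-22.5,0.1],[-9,-3,-22.5,0.2],[-12,-4,-22.5,0.27],[-15,-5,-22.5,0.27],[-18,-6,-22.5,0.27],[-21,-7,-22.5,0.27],[-24,-7.5,-22.5,0.27],[-27,-8,-22.5,0.27],[-30,-8.5,-22.5,0.27],[-33,-9,-22.5,0.27],[-35,-9.4,-22.5,0.27]]'
python3 - <<'E'
from m import *
Z=np.load("plate.npz");P=Z["O"]+Z["R"]@[.08,.06,0]
print(rel([P[0],P[1],.118],-7.64))
E
```

```text
t: 6.07
eef_pos: [0.5735, -0.067, 0.2392]
tool_rot: [0.0, 0.753, 0.658, -0.001]
contact_force: [-0.4, -0.8, -2.0]
gripper_width: 0.577
grasp_force: 31.9
[-1.81, 0.27, 12.13, np.float64(-0.002)]
```

```bash
python3 -m jog '[[-1,0.1,1,0],[-1.8,0.2,3,0],[-1.8,0.25,5,0],[-1.8,0.25,7,0],[-1.8,0.25,9,0],[-1.8,0.25,10.5,0],[-1.8,0.25,11.3,0],[-1.8,0.25,11.8,0],[-1.8,0.25,12,0],[-1.8,0.25,12,0],[-1.8,0.25,12,0]]' - 20
python3 - <<'E'
from m import *
p,W,T,f=cam("scene");save("s2",cv2.resize(p[80:260,180:340],None,fx=4.4,fy=3.3*4/3.3*1)[:600]) if 0 else save("s2",cv2.resize(p[100:240,190:330],(600,600)))
E
```

```text
t: 6.98
eef_pos: [0.5751, -0.0812, 0.1202]
tool_rot: [0.0, 0.752, 0.659, 0.001]
contact_force: [0.6, 0.9, -1.8]
gripper_width: 0.577
grasp_force: 31.9
```

View pics/s2.png

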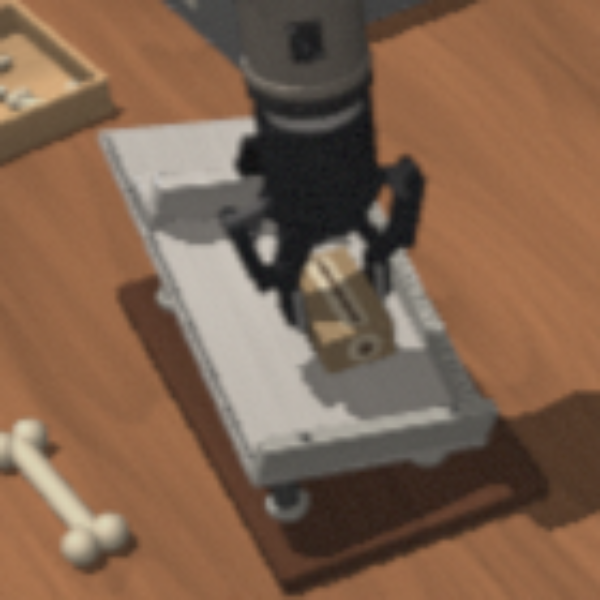

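```bash
python3 -m jog '[[0,0,0.1,0],[0,0,0.2,0],[0,0,0.3,0],[0,0,0.4,0],[0,0,0.5,0],[0,0,0.6,0],[0,0,0.7,0],[0,0,0.8,0],[0,0,0.8,0]]' 1 20
```

```text
t: 7.78
eef_pos: [0.5744, -0.0814, 0.1111]
tool_rot: [-0.0, 0.752, 0.659, -0.0]
contact_force: [-0.1, 0.2, -1.7]
gripper_width: 0.578
grasp_force: 31.9
```

```bash
python3 -m jog '[[0,0,0.05,0],[0,0,0.1,0],[0,0,0.15,0],[0,0,0.2,0],[0,0,0.25,0],[0,0,0.3,0],[0,0,0.3,0]]' 1 20; python3 -m jog '[[0,0,0.05,0],[0,0,0.1,0],[0,0,0.15,0],[0,0,0.2,0],[0,0,0.25,0],[0,0,0.3,0],[0,0,0.3,0]]' 1 20
```

```text
t: 8.37
eef_pos: [0.5748, -0.0814, 0.1088]
tool_rot: [0.0, 0.752, 0.659, 0.0]
contact_force: [-0.9, 0.3, 2.4]
gripper_width: 0.577
grasp_force: 32.6
t: 8.95
eef_pos: [0.5748, -0.0801, 0.1056]
tool_rot: [-0.0, 0.752, 0.659, 0.001]
contact_force: [-2.1, 3.8, 5.2]
gripper_width: 0.577
grasp_force: 33.0
```

```bash
python3 -m jog '[[0,0,0.05,0],[0,0,0.1,0],[0,0,0.15,0],[0,0,0.2,0],[0,0,0.25,0],[0,0,0.3,0],[0,0,0.35,0],[0,0,0.4,0],[0,0,0.4,0]]'
python3 - <<'E'
from m import *
p,W,T,f=cam("scene");save("s3",cv2.resize(p[130:220,220:310],(600,600)))
E
```

```text
t: 9.7
eef_pos: [0.5749, -0.0793, 0.1017]
tool_rot: [-0.0, 0.752, 0.66, 0.001]
contact_force: [-1.8, 4.8, 5.3]
gripper_width: 0.579
grasp_force: 33.6
```

View pics/s3.png

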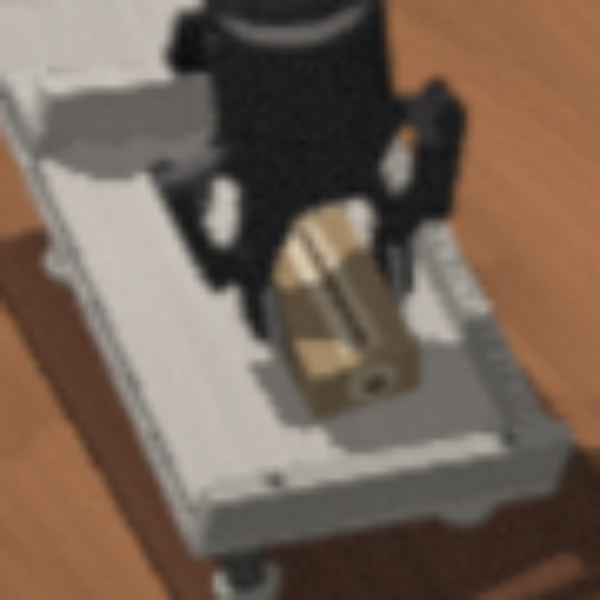

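```bash
python3 -m jog '[[0,0,0.05,0],[0,0,0.1,0],[0,0,0.15,0],[0,0,0.2,0],[0,0,0.2,0]]';python3 -m jog '[[0,0,0.05,0],[0,0,0.1,0],[0,0,0.1,0]]'
```

```text
t: 10.17
eef_pos: [0.575, -0.0794, 0.0997]
tool_rot: [-0.0, 0.752, 0.66, 0.001]
contact_force: [-1.4, 5.1, 5.7]
gripper_width: 0.577
grasp_force: 33.9
t: 10.42
eef_pos: [0.575, -0.0794, 0.0988]
tool_rot: [-0.0, 0.752, 0.66, 0.001]
contact_force: [-1.9, 5.2, 5.1]
gripper_width: 0.581
grasp_force: 34.1
```

```bash
cat >> m.py <<'E'
def blk(n="scene"):
    p,W,T,f=cam(n);Z=np.load("plate.npz");L=(W-Z["O"])@Z["R"]*1000
    h=cv2.cvtColor(p,cv2.COLOR_RGB2HSV).astype(int)
    m=(L[...,0]>-5)&(L[...,0]<180)&(L[...,1]>-5)&(L[...,1]<120)&(L[...,2]>4)&(L[...,2]<70)&(h[...,1]>60)&(h[...,0]<30)&(h[...,2]>50)
    return p,L,m
E
python3 - <<'E'
from m import *
for n in("scene","top"):
    p,L,m=blk(n);S=L[m];print(n,len(S))
    if len(S)<40: continue
    print(np.percentile(S,[2,50,98],0).round(1).tolist())
    best=None;rng=np.random.default_rng(0)
    for _ in range(400):
        a=S[rng.choice(len(S),3,False)];v=np.cross(a[1]-a[0],a[2]-a[0]);v/=np.linalg.norm(v)+1e-9
        k=abs((S-a[0])@v)<2
        if abs(v[2])>.8 and(best is None or k.sum()>best.sum()):best=k
    Q=S[best];v=np.linalg.svd(Q-Q.mean(0),full_matrices=False)[2][2];v*=np.sign(v[2]);print(len(Q),Q.mean(0),v,"pitch,roll",np.degrees(np.arctan2(v[:2],v[2])))
E
```

```text
scene 373
[[35.7, 44.3, 12.6], [63.1, 66.3, 35.4], [122.6, 91.9, 43.9]]
183 [72.17603044 66.66548164 35.97172361] [0.00405524 0.23428117 0.97216042] pitch,roll [ 0.23900041 13.54936756]
top 352
[[38.8, 41.9, 24.2], [58.2, 59.7, 37.5], [126.1, 91.6, 43.7]]
208 [69.77135084 63.73023347 37.61853713] [0.01864172 0.23496379 0.97182535] pitch,roll [ 1.09892262 13.59189573]
```

```bash
python3 -m jog '[[0,0,0,0],[0,0,0,0],[0,0,0,0]]' -0.18;  python3 -m jog '[[0,0,0,0],[0,0,0,0],[0,0,0,0]]' -0.22;python3 -m jog '[[0,0,0,0],[0,0,0,0],[0,0,0,0]]' -0.26;python3 - <<'E'
from m import *
p,L,m=blk("scene");S=L[m];print(len(S),np.percentile(S,[2,50,98],0).round(1).tolist())
save("s4",cv2.resize(p[130:220,220:310],(500,500)))
E
```

```text
t: 10.77
eef_pos: [0.5745, -0.0809, 0.0983]
tool_rot: [-0.0, 0.752, 0.659, 0.0]
contact_force: [-0.9, 2.9, 2.4]
gripper_width: 0.589
grasp_force: 4.4
t: 11.02
eef_pos: [0.5742, -0.0819, 0.0981]
tool_rot: [-0.0, 0.752, 0.659, -0.0]
contact_force: [-1.5, 0.6, -0.6]
gripper_width: 0.61
grasp_force: 1.6
t: 11.27
eef_pos: [0.5744, -0.0819, 0.0983]
tool_rot: [0.0, 0.752, 0.659, -0.0]
contact_force: [-0.5, 0.5, 0.2]
gripper_width: 0.63
grasp_force: 0.3
404 [[34.4, 40.9, 5.9], [64.9, 70.2, 28.7], [118.8, 89.9, 34.3]]
```

View pics/s4.png

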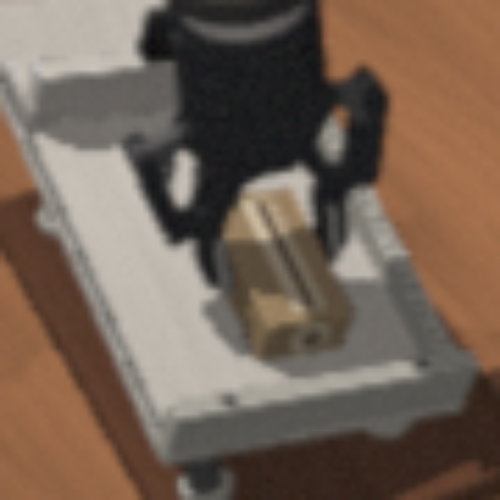

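```bash
python3 -m jog '[[0,0,0,0],[0,0,-0.2,0],[0,0,-0.6,0],[0,0,-2,0],[0,0,-5,0],[0,0,-8,0],[0,0,-11,0],[0,0,-14,0],[0,0,-14,0],[0,0,-14,0],[0,0,-14,0],[0,0,-14,0]]' -0.8;python3 - <<'E'
from m import *
for n in("scene","top"):
  p,L,m=blk(n);S=L[m];print(len(S),np.percentile(S,[2,50,98],0).round(1).tolist())
  if n=="scene":save("s5",cv2.resize(p[130:220,220:310],(600,600)))
E
```

```text
t: 12.32
eef_pos: [0.5737, -0.0815, 0.2373]
tool_rot: [-0.001, 0.752, 0.659, -0.001]
contact_force: [-0.4, 0.3, 0.0]
gripper_width: 0.903
grasp_force: 0.0
402 [[2.4, 0.7, 7.7], [44.5, 34.0, 29.2], [86.1, 49.7, 34.1]]
734 [[3.3, 1.4, 18.3], [47.8, 25.1, 30.1], [89.5, 49.3, 34.7]]
```

View pics/s5.png

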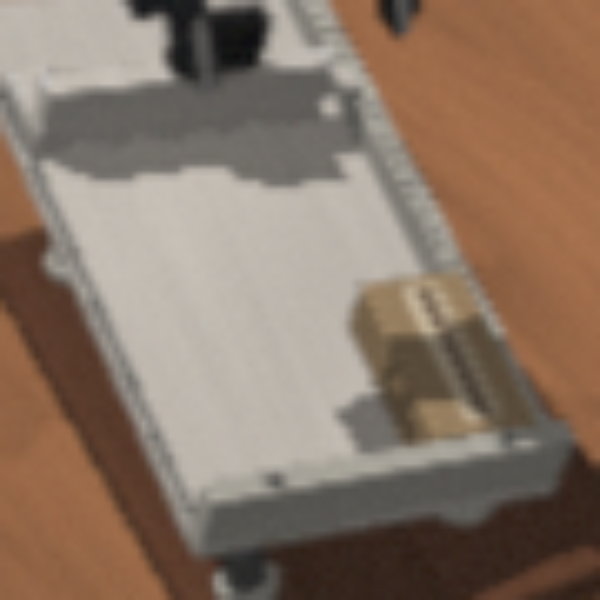

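The scene crop shows the block in the corner at about (450,360), apparently flush with the stop and rail. I check this closer with the wrist camera.

```bash
python3 - <<'E'
from m import *
for n in("top","wrist"):
  p,L,m=blk(n)
  m&=(abs(L[...,2]-30)<4);S=L[m]
  if len(S)>50: print(n,len(S),np.percentile(S,[1,50,99],0).round(1).tolist(),cv2.minAreaRect(S[:,:2].astype(np.float32)))
  # references in same view
  a=L[(abs(L[...,2]-30)<3)&(L[...,0]>-20)&(L[...,0]<5)&(L[...,1]>60)&(L[...,1]<140)];print("stop",len(a),np.percentile(a[:,0],[3,50,97]) if len(a) else "")
  b=L[(abs(L[...,2]-18)<3)&(L[...,1]>-20)&(L[...,1]<5)&(L[...,0]>100)&(L[...,0]<180)];print("rail",len(b),np.percentile(b[:,1],[3,50,97]) if len(b) else "")
  g=L[(L[...,2]>52)&(L[...,2]<80)&(L[...,0]>150)&(L[...,0]<260)&(L[...,1]>45)&(L[...,1]<105)];print("grip",len(g),np.percentile(g,[3,50,97],0).round(1).tolist() if len(g) else "")
  if n=="wrist":save("w6",p)
E
```

```text
top 651 [[2.2, 1.3, 26.2], [45.6, 24.6, 30.0], [89.6, 49.5, 33.8]] ((45.87546157836914, 25.608551025390625), (49.524993896484375, 88.54469299316406), 88.92652130126953)
stop 127 [-11.88167564  -5.93889973  -0.53790651]
rail 138 [-11.63849988  -5.92994542  -0.73313602]
grip 0 
wrist 4236 [[1.7, 0.2, 26.4], [44.9, 25.8, 28.2], [90.3, 49.4, 29.9]] ((44.290706634521484, 25.05926513671875), (94.0069351196289, 52.497005462646484), 0.6358027458190918)
stop 1024 [-9.55099325 -4.12907726  1.30394183]
rail 684 [-12.50809827  -7.02908294  -1.56641953]
grip 440 [[212.6, 53.6, 52.5], [213.4, 72.0, 59.6], [214.3, 91.8, 67.9]]
```

View pics/w6.png

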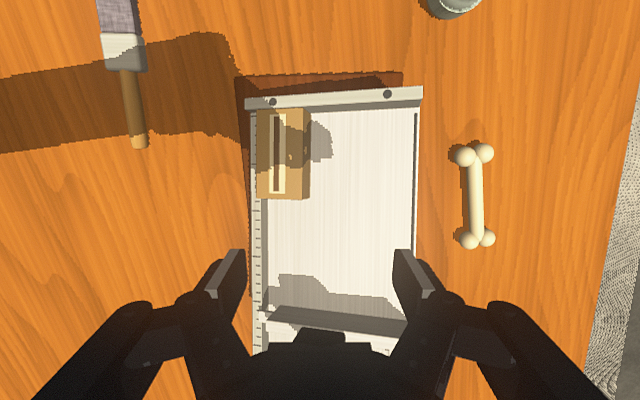

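The wrist view shows the block at (282,155) tight against the stop (v≈105) and rail (u≈258), and the centre measures about (45,25) mm, so it is home. Next I close the fingers and come down behind the slide grip to push it by the grip.

```bash
cat >> m.py <<'E'
Z=np.load("plate.npz");O,R=Z["O"],Z["R"]
E
python3 - <<'E'
from m import *
A=O+R@[.258,.075,.056];print(A,"up",rel([A[0],A[1],.26]),"dn",rel(A,-7.64),"dir per cm down-x",(np.array(rel(A-R[:,0]*.1))-np.array(rel(A)))[:3]/10)
E
```

```text
[ 0.55301023 -0.24273857  0.18419095] up [-16.28, 0.03, -2.26, 0] dn [-16.28, 0.04, 5.32, np.float64(0.001)] dir per cm down-x [0.97  0.002 0.243]
```

```bash
python3 -m jog '[[0,0,-1.2,0],[-2,0,-2.3,0],[-5,0,-2.3,0],[-8,0,-2.3,0],[-11,0,-2.3,0],[-14,0,-2.3,0],[-16.3,0,-2.3,0],[-16.3,0,-1,0],[-16.3,0,1,0],[-16.3,0,3,0],[-16.3,0,4.5,0],[-16.3,0,5.3,0],[-16.3,0,5.3,0],[-16.3,0,5.3,0]]' 1 20;python3 - <<'E'
from m import *
o=bot.get_obs();print((R.T@(o["eef_pos"]-O)*1000).round(1))
p,W,T,f=cam("scene");save("s7",cv2.resize(p[90:220,190:320],(600,600)))
E
```

```text
t: 13.68
eef_pos: [0.5534, -0.243, 0.186]
tool_rot: [0.0, 0.752, 0.659, 0.0]
contact_force: [0.1, 1.4, 2.0]
gripper_width: -0.003
grasp_force: 0.0
[258.6  75.8  57.5]
```

View pics/s7.png

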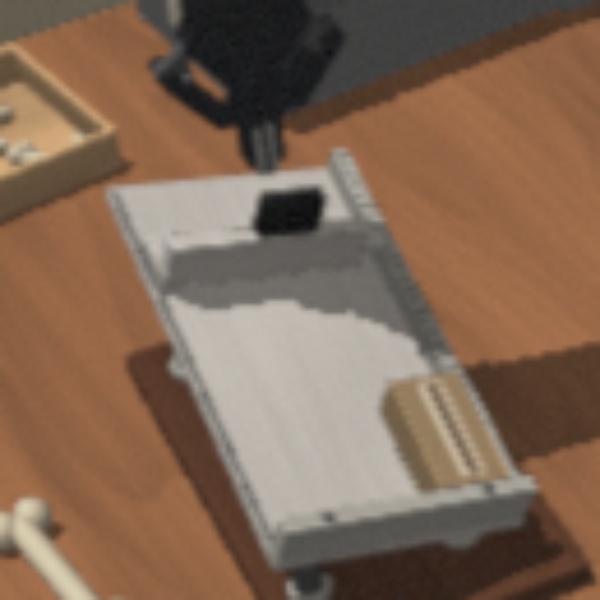

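The shut fingers stand at (265,150) in the crop, just up-slope of the black grip at (290,210). I push down slope along tool (0.97, 0, 0.243).

```bash
python3 -m jog '[[0.5,0,0.12,0],[1,0,0.24,0],[1.2,0,0.3,0],[1.4,0,0.35,0],[1.6,0,0.4,0],[1.8,0,0.45,0],[2,0,0.5,0],[2.3,0,0.57,0],[2.6,0,0.65,0],[2.9,0,0.72,0],[3.2,0,0.8,0],[3.5,0,0.87,0],[3.8,0,0.95,0],[4.1,0,1.02,0],[4.4,0,1.1,0],[4.7,0,1.17,0],[5,0,1.25,0],[5.3,0,1.32,0],[5.6,0,1.4,0],[5.9,0,1.47,0]]'
python3 -m jog '[[0.3,0,0.08,0],[0.6,0,0.15,0],[0.9,0,0.23,0],[1.2,0,0.3,0],[1.5,0,0.38,0],[1.8,0,0.45,0],[2.1,0,0.53,0],[2.4,0,0.6,0],[2.7,0,0.68,0],[3,0,0.75,0],[3.3,0,0.83,0],[3.6,0,0.9,0],[3.9,0,0.98,0],[4.2,0,1.05,0],[4.5,0,1.13,0],[4.8,0,1.2,0],[5.1,0,1.28,0],[5.4,0,1.35,0],[5.7,0,1.42,0],[6,0,1.5,0]]'
python3 - <<'E'
from m import *
o=bot.get_obs();print((R.T@(o["eef_pos"]-O)*1000).round(1))
p,W,T,f=cam("top");L=(W-O)@R*1000
g=L[(L[...,2]>62)&(L[...,2]<80)&(L[...,1]>50)&(L[...,1]<100)&(L[...,0]>60)&(L[...,0]<230)]
print("grip",len(g),np.percentile(g,[3,50,97],0).round(1).tolist() if len(g) else "")
j=L[(abs(L[...,2]-40)<4)&(L[...,0]>92)&(L[...,0]<200)&(L[...,1]>15)&(L[...,1]<155)]
print("jaw",len(j),np.percentile(j[:,0],[3,10,50,90,97]) if len(j) else "")
E
```

```text
t: 15.4
eef_pos: [0.5606, -0.1875, 0.1714]
tool_rot: [0.002, 0.753, 0.658, -0.001]
contact_force: [-2.0, -6.4, 3.1]
gripper_width: -0.001
grasp_force: 3.8
t: 17.07
eef_pos: [0.5689, -0.128, 0.1564]
tool_rot: [0.002, 0.753, 0.658, -0.001]
contact_force: [-1.3, -6.2, 4.6]
gripper_width: -0.001
grasp_force: 3.8
[138.8  75.7  57. ]
grip 130 [[114.9, 54.8, 65.8], [123.1, 74.6, 71.7], [132.5, 94.8, 77.2]]
jaw 130 [114.80998463 115.4947369  119.11094808 124.30768339 126.02378486]
```

```bash
python3 -m jog '[[0.2,0,0.05,0],[0.4,0,0.1,0],[0.6,0,0.15,0],[0.8,0,0.2,0],[1,0,0.25,0],[1.15,0,0.29,0],[1.3,0,0.33,0],[1.45,0,0.36,0],[1.6,0,0.4,0],[1.7,0,0.43,0],[1.8,0,0.45,0]]'
python3 -m jog '[[0.05,0,0.01,0],[0.1,0,0.02,0],[0.15,0,0.04,0],[0.2,0,0.05,0]]'
python3 -m jog '[[0.05,0,0.01,0],[0.1,0,0.02,0],[0.1,0,0.02,0]]'
```

```text
t: 18.03
eef_pos: [0.5713, -0.1101, 0.1518]
tool_rot: [0.002, 0.753, 0.658, -0.001]
contact_force: [-0.5, -7.2, 4.7]
gripper_width: 0.0
grasp_force: 3.8
t: 18.37
eef_pos: [0.5716, -0.1081, 0.1514]
tool_rot: [0.002, 0.753, 0.658, -0.001]
contact_force: [-1.9, -6.4, 4.8]
gripper_width: -0.001
grasp_force: 3.8
t: 18.62
eef_pos: [0.5718, -0.1071, 0.1511]
tool_rot: [0.002, 0.753, 0.658, -0.001]
contact_force: [-0.8, -6.1, 3.8]
gripper_width: 0.0
grasp_force: 3.6
```

```bash
python3 -m jog '[[0.05,0,0.01,0],[0.1,0,0.02,0],[0.1,0,0.02,0]]'|grep -E "eef|contact"
python3 -m jog '[[0.05,0,0.01,0],[0.1,0,0.02,0],[0.1,0,0.02,0]]'|grep -E "eef|contact"
```

```text
eef_pos: [0.5719, -0.1061, 0.1509]
contact_force: [-0.5, -6.6, 4.2]
eef_pos: [0.572, -0.1052, 0.1507]
contact_force: [-0.8, -7.3, 3.3]
```

```bash
python3 -m jog '[[0.05,0,0.01,0],[0.05,0,0.01,0]]'|grep -E "eef|contact"
python3 -m jog '[[0.05,0,0.01,0],[0.05,0,0.01,0]]'|grep -E "eef|contact"
```

```text
eef_pos: [0.5721, -0.1047, 0.1506]
contact_force: [-0.3, -6.3, 4.0]
eef_pos: [0.5721, -0.1043, 0.1505]
contact_force: [0.3, -6.7, 2.7]
```

```bash
python3 -m jog '[[0.05,0,0.01,0],[0.05,0,0.01,0]]'|grep -E "eef|contact"
python3 -m jog '[[0.05,0,0.01,0],[0.05,0,0.01,0]]'|grep -E "eef|contact"
```

```text
eef_pos: [0.5722, -0.1039, 0.1503]
contact_force: [-1.0, -7.1, 3.7]
eef_pos: [0.5722, -0.1039, 0.1504]
contact_force: [-1.9, -8.4, 4.4]
```

```bash
python3 -m jog '[[0.05,0,0.01,0],[0.05,0,0.01,0]]'|grep -E "eef|contact"
python3 -m jog '[[0.05,0,0.01,0],[0.05,0,0.01,0]]'|grep -E "eef|contact"
```

```text
eef_pos: [0.5722, -0.1038, 0.1504]
contact_force: [-1.8, -8.2, 5.0]
eef_pos: [0.5722, -0.1038, 0.1503]
contact_force: [-1.5, -9.4, 6.5]
```

The jaw has stopped on the block and the push force is up about 3 N. I back off up the slope, lift clear and check.

```bash
python3 -m jog '[[-0.1,0,-0.02,0],[-0.3,0,-0.08,0],[-0.6,0,-0.15,0],[-1.2,0,-0.3,0],[-2.5,0,-0.6,0],[-4,0,-2,0],[-5,0,-5,0],[-8,0,-8,0],[-11,0,-10,0],[-14,0,-12,0],[-17,0,-12,0],[-17,0,-12,0],[-17,0,-12,0]]'|grep -E "t:|eef|contact"
python3 - <<'E'
from m import *
for n in("top","scene"):
  p,L,m=blk(n); m&=(abs(L[...,2]-30)<4);S=L[m];print(n,len(S),np.percentile(S,[1,50,99],0).round(1).tolist(),cv2.minAreaRect(S[:,:2].astype(np.float32)))
  g=L[(L[...,2]>50)&(L[...,2]<80)&(L[...,1]>50)&(L[...,1]<100)&(L[...,0]>60)&(L[...,0]<150)];print("grip",np.percentile(g,[3,50,97],0).round(1).tolist())
  if n=="top":save("t8",cv2.resize(p[100:220,320:500],(800,533),interpolation=cv2.INTER_CUBIC))
E
```

```text
t: 21.2
eef_pos: [0.5489, -0.2699, 0.2693]
tool_rot: [-0.0, 0.754, 0.657, -0.0]
contact_force: [0.4, 0.2, 0.2]
top 638 [[1.9, 0.7, 26.2], [44.8, 24.3, 30.1], [86.9, 49.4, 33.8]] ((45.0267219543457, 25.089651107788086), (49.76426315307617, 89.13539123535156), 89.77198791503906)
grip [[90.4, 54.1, 53.4], [97.9, 74.9, 70.5], [103.4, 95.9, 75.1]]
scene 299 [[1.8, -1.3, 26.1], [41.3, 28.0, 29.6], [87.0, 49.1, 33.6]] ((44.929317474365234, 23.7511043548584), (52.84185791015625, 88.11984252929688), 89.1545181274414)
grip [[89.2, 54.2, 51.2], [93.2, 75.5, 66.1], [102.2, 94.7, 74.8]]
```

View pics/t8.png

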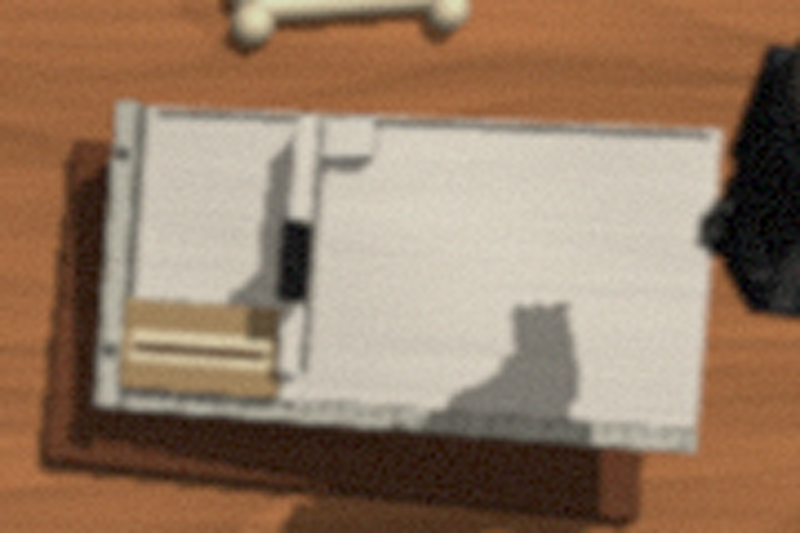

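The block sits at about (200,345), tight against the stop and rail, with its centre at 45.0, 25.1 mm. The jaw bears on its upper end, at about (285,340), and the arm is clear.

```bash
python3 -c "
from station import bot
print(bot.hand_in())"
```

```text
the job is handed in; nothing more can be done
None
```

The long block is seated fully home against the end stop and side rail, at 45.0, 25.1 mm in the plate's frame with no nudge needed. The measuring jaw bears lightly on it (about 3 N above the push that moves the slide), the arm is clear, I moved nothing else, and the job was handed in at about 21 s; no verdict was returned.

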